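Close and lock the service hatch of the microtome control unit

ROBOT

A 6-joint arm with a two-finger parallel gripper is mounted at the origin on the work surface. World frame = base frame: x ahead of the robot, y to its left, z up, the work surface at z = 0. Lengths are in m, angles in rad, forces in N, time in s.
With the tool pointing down it reaches from about 0.3 to 0.875 m from the base axis. Payload 6.4 kg.
Tool frame: the origin (TCP) lies midway between the tips of the shut fingers; the grasp point (between the pads) lies 19 mm behind it; z points along the fingers, y is the line along which they close (so a half turn about z gives the same grasp; the last joint's range is limited). The gripper opens to 85 mm and grips with 20 to 120 N. Pads are 22 mm wide; open, the fingers measure 114 mm over their backs; the gripper's body (76 mm by 85 mm) begins 54 mm behind the grasp point. The pads swing forward as they close: fully open they stand 13 mm farther back than shut.
Start: joints at [1.095, 0.181, 1.607, -0, 1.354, -0.206], TCP at [0.153, 0.554, 0.231] pointing down, gripper open.
Joint ranges: [-2.99, 2.99], [-0.89, 2.07], [0.3, 2.58], [-1.14, 4.28], [0, 2.63], [-3.12, 3.12]. Speed limits (rad/s): [2.57, 2.57, 3.01, 3.14, 3.14, 3.14].

INTERFACE

Orientations are given as a unit quaternion [w, x, y, z].
In Python, from bench import sensors, vision, ctrl gives the robot as it stands.
- The arm moves only by the tool carry_out, never from a script. Its argument "deltas" is text: rows parted by semicolons, each of 7 numbers parted by spaces: the shift along the tool's x, y, z in mm, then the turn, a rotation vector about the tool's x, y, z in rad, then the closure, from 0 (fully open) to 1 (shut). In form: tx ty tz ax ay az claw; .... A call has 1 to 12 rows; each row is the pose to reach, as a shift and turn from the pose commanded when the call began, along the tool's axes at that moment; what a row does not reach only later rows make up. A row lasts 1/8 s, in which the tool goes at most 62.5 mm and 10.7 degrees, less where a joint would pass 70% of its speed; a pose out of reach is approached as far as the arm can. A call with a gripper value outside its range is refused whole. The fingers move at their own pace and stop on an object; the grip force is fixed at half the most. Time passes only in rows, so rows that repeat a pose let the fingers close. It gives the time, the measured TCP pose, the force, the opening and the grip force at its end, in the units of the state.
- sensors.get_obs(): the state, without advancing time (a new reading comes with each control period).
- vision.camera(name): name is "scene" or "top"; returns the picture (420x560x3 uint8, blue, green, red); there is no depth.
- vision.camera_model(name): a dict with "K" (3x3 intrinsics, pixels), "extrinsics" (4x4, takes a point from world to camera coordinates). Camera axes: x right, y down, z forward; pixel columns grow to the right and rows downward; lengths in m; the calibration is good to about 2 mm. A picture is of the moment at which its call begins. camera_model takes no time and is no camera call.
- ctrl.hand_in(): hands the job in; it is judged then, once.
The state is a dict: "time_s": time; "q": joint angles; "dq": joint speeds; "joint_efforts": joint torques, N m; "eef_pos": TCP position; "eef_rot": TCP orientation; "wrist_force": force on the tool from outside, world axes, zero at the start; "torque": the same for the moment, N m; "opening": opening from 0.0 (shut) to 1.0 (fully open); "grasp_force": force on a finger pad.
Only numpy, scipy, OpenCV 4.12 (cv2) and the standard library are available. Lean on these libraries where they do the work, as an engineer would, in place of code of your own. Each camera call takes 0.05 s, during which the arm holds its last target. There are 200 camera calls.

TASK

Push the sliding hatch on top of the control unit fully shut, then set your fingertips in the finger slot of its round fastener and turn it a quarter turn clockwise, all the way to its stop, so that the hatch is locked. Work with the fingertips only: pick nothing up, and leave the vial, the grid box and the screwdriver where they are.

Things in the scene. Friction and masses are not known exactly. Their poses are not given: they have to be found in the camera images.
- unit: Fixed cream metal control unit with blue base, 240 (its x) x 290 (its y) mm; flat top (deck) 90 mm above the bench. Origin: centre of its underside, on the bench; only its yaw varies; front = its -x face. A grey hatch plate, 130 (x) x 170 (y) x 6 mm, lies on the deck between two 8 mm high guide rails and slides along the unit's y: towards -y to shut, +y to open, with about 6 N.
- hatch (a joint): How far the hatch is open, in m: 0 = fully shut (hard stop), up to 0.09. It stays where it is left. It uncovers an opening at the unit's -y end. It carries the blue lip, the black collar and the round fastener.
- lip (a point): Top edge, middle, of the outer (+y) face of the hatch's blue lip: an upright flange at the hatch's +y end, 90 mm wide, 6 mm thick, 24 mm high above the plate; this point is 120 mm above the bench, 83 mm to the unit's +y of the fastener's axis. A push on this face towards the unit's -y shuts the hatch.
- slot (a point): Centre of the slot's floor, on the fastener's vertical axis, 99 mm above the bench. The fastener is a bright round metal head, 84 mm in diameter, in the middle of the hatch, cut right across by one straight slot 30 mm wide, 16 mm deep. The slot's length runs along this point's y, its width along x. Moves with the hatch and turns with the head: its yaw = the unit's yaw minus lock.
- collar (a point): On the fastener's axis, at rim height (114 mm above the bench) of the black collar fixed to the hatch round the head: inside diameter 87, outside 100 mm, rim 1 mm below the head's top. So the head can be turned only from within the slot. It closes the slot's ends: a fingertip in the slot can push it, and the hatch with it. Axes parallel to the unit's.
- shut_axis (a point): Fixed point of the unit where the centre of the slot's floor lies when the hatch is fully shut (x -20, y -35, z 99 mm in the unit's frame).
- lock (a joint): Turn of the fastener, in rad: 0 = unlocked, slot along the unit's y (the sliding direction); grows clockwise seen from above to 1.57 = locked, slot along the unit's x; hard stops at both. Starts within 0.2 of 0, takes about 0.08 N m, stays where left. Beyond about 1 rad it turns only with the hatch shut to within about 3 mm; once locked, the hatch cannot slide.
- vial: Small loose amber jar with white cap, 28 mm in diameter, 50 mm high, standing on the deck beside the hatch on the unit's +x side. Origin: centre of its underside. To be left alone.
- gridbox: Loose pale plastic box, 55 x 75 x 16 mm, lying on the bench off the unit's -y end. Origin: centre of its underside. To be left alone.
- driver: Loose screwdriver, lying on the bench off the unit's +y end, length along its x. To be left alone.

How it is judged:
By the outcome, as a careful person would: the job done as asked, in the order asked, and still so for the second after the job is handed in, with the robot touching nothing.
It also fails if it takes over 42 s, if anything falls off the work surface, if the arm or the gripper's body presses on something with over 40 N, if the wrist force passes 120 N, or if a joint passes its speed limit or range.

## Working session

There is one attempt and no reset: what is moved stays moved. The work goes in short steps, Python scripts to look and compute and a tool call to move; the robot and the scene stay as the last step left them, time stands still between calls to the robot, and variables do not carry over. Pictures are saved under pics/ and viewed, at most 10 in all, crops included, and the job is handed in when it is done.

Besides the shell and the picture viewer there is one more tool, called after ">>>" as name(argument=value, ...) on one line, values as JSON. carry_out: Moves the arm, as the interface text tells. Its arguments: {"type":"object","properties":{"deltas":{"type":"string"}},"required":["deltas"]}

```bash
mkdir -p pics; python3 - <<'E'
from bench import sensors, vision, ctrl
import cv2,numpy as np
for n in("top","scene"):
    cv2.imwrite(f"pics/{n}0.png",cv2.resize(vision.camera(n),(800,600),interpolation=cv2.INTER_CUBIC))
    m=vision.camera_model(n);print(n,np.round(m["K"],1).tolist(),np.round(m["extrinsics"],3).tolist())
o=sensors.get_obs();print(o)
E
```

```text
top [[397.9, 0.0, 284.2], [0.0, 397.9, 207.0], [0.0, 0.0, 1.0]] [[-0.018, -0.999, -0.049, 0.089], [-0.985, 0.026, -0.172, 0.579], [0.173, 0.045, -0.984, 0.805], [0.0, 0.0, 0.0, 1.0]]
scene [[382.0, 0.0, 280.4], [0.0, 382.0, 205.2], [0.0, 0.0, 1.0]] [[-0.175, 0.985, 0.006, 0.05], [0.598, 0.111, -0.794, -0.274], [-0.782, -0.135, -0.608, 1.303], [0.0, 0.0, 0.0, 1.0]]
{'time_s': 0.1, 'q': array([ 1.09468828e+00,  1.81501604e-01,  1.60792010e+00,  1.18398689e-05,
        1.35374355e+00, -2.06319232e-01]), 'dq': array([-9.82494868e-04, -2.45518262e-03, -3.23789909e-03, -9.99264910e-04,
       -9.75802766e-04,  1.61376329e-05]), 'joint_efforts': array([ 3.93111777e-04, -4.45881593e+01, -3.52232802e+01, -3.96141650e-04,
        4.13292000e-03,  3.53242854e-05]), 'eef_pos': array([0.15301575, 0.55376134, 0.23044877]), 'eef_rot': array([-2.68567115e-04,  1.34486905e-01,  9.90915059e-01, -7.39034879e-04]), 'wrist_force': array([ 0.28237493, -0.53975939, -0.35202603]), 'torque': array([0.02136762, 0.01600997, 0.05052224]), 'grasp_force': 0.0, 'opening': 0.9949321388285582}
```

View pics/top0.png

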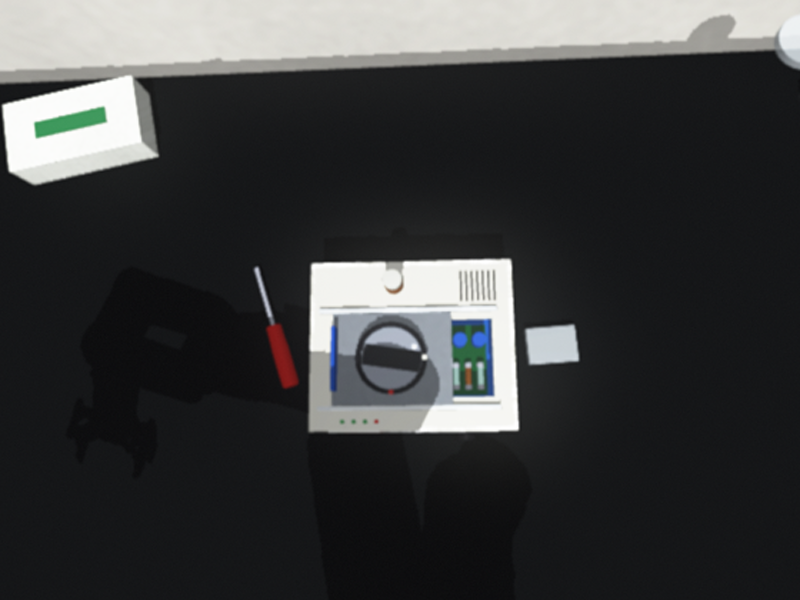

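View pics/scene0.png

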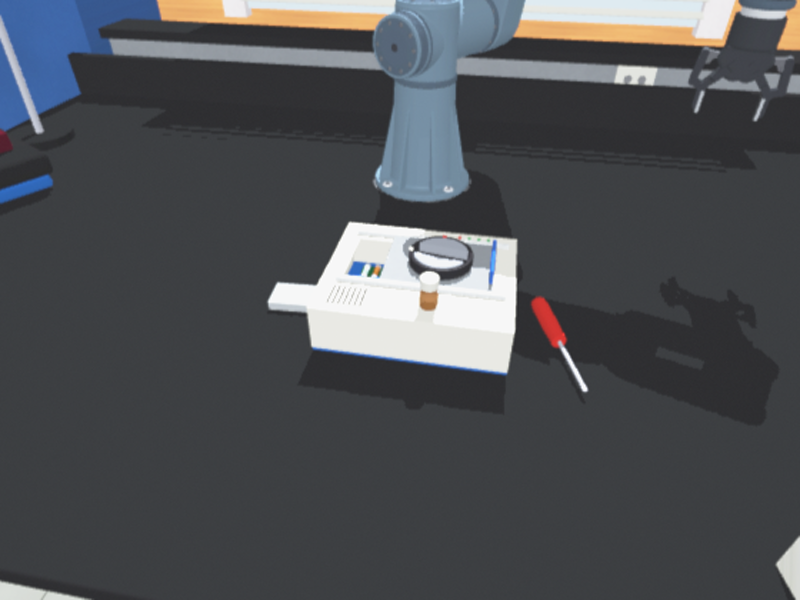

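The top view shows the unit (deck corners about (311,262), (511,259), (518,430), (309,432)), with the hatch part open. The lip is at (333,358), the head centre at (391,357), the vial at (393,280), and the slot runs roughly left to right. I'll enlarge this area next.

```bash
python3 - <<'E'
import cv2
from bench import vision
im=vision.camera("top");cv2.imwrite("pics/raw1.png",im)
cv2.imwrite("pics/c1.png",cv2.resize(im[175:310,205:370],None,fx=4.4,fy=4.4,interpolation=cv2.INTER_CUBIC))
E
```

```text
(no output)
```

View pics/c1.png

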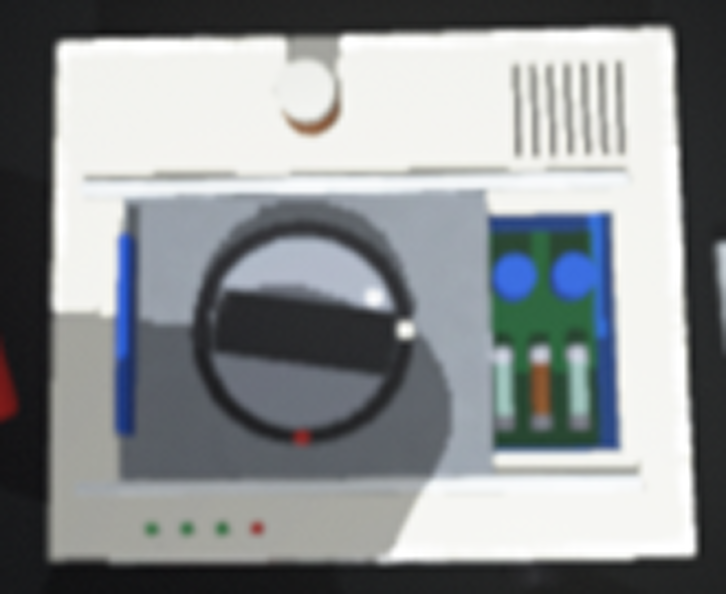

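```bash
cat >h.py <<'E'
import numpy as np
from bench import vision
from scipy.optimize import least_squares
def ray(px,z,n="top"):
    m=vision.camera_model(n);E=np.array(m["extrinsics"]);R,t=E[:3,:3],E[:3,3]
    C=-R.T@t;d=R.T@np.linalg.inv(m["K"])@np.array([px[0],px[1],1.]);return C+d*(z-C[2])/d[2]
crop=lambda u,v:((u+.5)/4.4-.5+205,(v+.5)/4.4-.5+175)
E
python3 - <<'E'
from h import *
m=vision.camera_model("top");E=np.array(m["extrinsics"]);print("cam",-E[:3,:3].T@E[:3,3])
L=np.array([[120,145],[120,-145],[-120,-145],[-120,145]])/1000
P=np.array([ray(crop(*p),.09)[:2] for p in[(56,40),(673,27),(695,555),(48,560)]]);print(P)
R=lambda a:np.array([[np.cos(a),-np.sin(a)],[np.sin(a),np.cos(a)]])
s=least_squares(lambda v:(L@R(v[2]).T+v[:2]-P).ravel(),[.5,0,0]);c,a=s.x[:2],s.x[2];print("unit",s.x,s.fun)
loc=lambda p:R(a).T@(p[:2]-c)
for n,p,z in[("collar",(303,332),.114),("lipTopL",(118,236),.12),("lipBotL",(116,435),.12),("vial",(307,90),.14),("plateR",(487,190),.096),("plateRb",(493,475),.096)]:
    w=ray(crop(*p),z);print(n,w,loc(w)*1000)
A=[loc(ray(crop(*p),.115)) for p in[(228,292),(394,313),(215,350),(388,375)]]
for i in(0,2):d=A[i+1]-A[i];print("slot lock",np.arctan2(-d[0],-d[1]),A[i]*1e3,A[i+1]*1e3)
print("shut world",c+R(a)@[-.02,-.035])
E
```

```text
cam [0.43214459 0.0375375  0.89622593]
[[ 0.62719775  0.21393637]
 [ 0.62494668 -0.07812774]
 [ 0.38344567 -0.07598745]
 [ 0.38554453  0.21480264]]
unit [ 0.50528366  0.06865596 -0.00695835] [-0.00090804 -0.00111892 -0.00067488  0.00095221  0.00083194  0.00048191
  0.00075098 -0.0003152 ]
collar [0.48442209 0.09590171 0.114     ] [-21.05065019  27.09993038]
lipTopL [0.52873104 0.17821151 0.12      ] [ 22.68449465 109.71605828]
lipBotL [0.44052691 0.17862654 0.12      ] [-65.52038601 109.51732412]
vial [0.58916732 0.09080747 0.14      ] [83.72749878 22.73466626]
plateR [0.5490078  0.01146562 0.096     ] [ 44.12102819 -56.88470169]
plateRb [0.42004668 0.01278925 0.096     ] [-84.84617435 -56.45845574]
slot lock 0.14002015683084282 [-2.78183542 60.62316566] [-13.25008132 -13.65002696]
slot lock 0.15510843104946712 [-28.56869087  66.41055411] [-40.60782891 -10.58354851]
shut world [0.4850406  0.03379597]
```

```bash
cat >>h.py <<'E'
from bench import sensors
from scipy.spatial.transform import Rotation as Ro
U=np.array([.5053,.0687]);A=-.007
def go(lx,ly,z,yaw):  # unit-frame mm, z m, yaw = tool-y angle in the unit's frame
    o=sensors.get_obs();q=o["eef_rot"];R=Ro.from_quat([q[1],q[2],q[3],q[0]])
    w=np.r_[U+Ro.from_euler("z",A).as_matrix()[:2,:2]@[lx/1e3,ly/1e3],z]
    y=np.array([np.cos(yaw+A),np.sin(yaw+A),0]);zz=np.array([0,0,-1.]);T=Ro.from_matrix(np.c_[np.cross(y,zz),y,zz])
    print("t",np.round(R.inv().apply(w-o["eef_pos"])*1e3,1),"r",np.round((R.inv()*T).as_rotvec(),3),"q",np.round(o["q"],2),o["time_s"])
def here():
    o=sensors.get_obs();p=o["eef_pos"];l=Ro.from_euler("z",-A).as_matrix()[:2,:2]@(p[:2]-U)*1e3
    q=o["eef_rot"];y=Ro.from_quat([q[1],q[2],q[3],q[0]]).apply([0,1,0]);print("unit",np.round(l,1),"z",p[2].round(4),"yaw",np.arctan2(y[1],y[0])-A,"F",o["wrist_force"].round(1),"M",o["torque"].round(2),"op",o["opening"])
E
python3 -c "
from h import *
go(-20,145,.16,1.571);here()"
```

```text
t [-411.9 -238.8   70.8] r [-0.001 -0.    -0.263] q [ 1.09  0.18  1.61  0.    1.35 -0.21] 0.15
unit [-355.6  482.6] z 0.2306 yaw 1.3079922002923852 F [ 0.7 -0.7  0.5] M [0.   0.01 0.02] op 0.9979427740803244
```

>>> carry_out(deltas="-50 -29 0 0 0 -0.03 1; -100 -58 0 0 0 -0.06 1; -150 -87 0 0 0 -0.1 1; -200 -116 0 0 0 -0.13 1; -250 -145 0 0 0 -0.16 1; -300 -174 10 0 0 -0.2 1; -350 -203 30 0 0 -0.23 1; -390 -226 50 0 0 -0.25 1; -412 -239 65 0 0 -0.263 1; -412 -239 71 0 0 -0.263 1; -412 -239 71 0 0 -0.263 1; -412 -239 71 0 0 -0.263 1")

```text
time_s: 1.65
eef_pos: [0.4862, 0.2151, 0.1609]
eef_rot: [0.0, 0.003, 1.0, 0.0]
wrist_force: [-0.3, -0.5, -0.1]
opening: 0.0
grasp_force: 0.0
```

```bash
python3 -c "
from h import *;import cv2
here();go(-20,145,.107,1.571)
im=vision.camera('top');cv2.imwrite('pics/c2.png',cv2.resize(im[175:310,205:370],None,fx=4.4,fy=4.4,interpolation=cv2.INTER_CUBIC))"
```

```text
unit [-20.1 146.2] z 0.1609 yaw 1.572353032827196 F [-0.3 -0.5 -0.1] M [-0.    0.03  0.06] op 0.00011173834754026547
t [-0.  -1.2 53.9] r [0.    0.001 0.001] q [ 0.19  0.16  1.78  0.    1.2  -1.37] 1.65
```

View pics/c2.png

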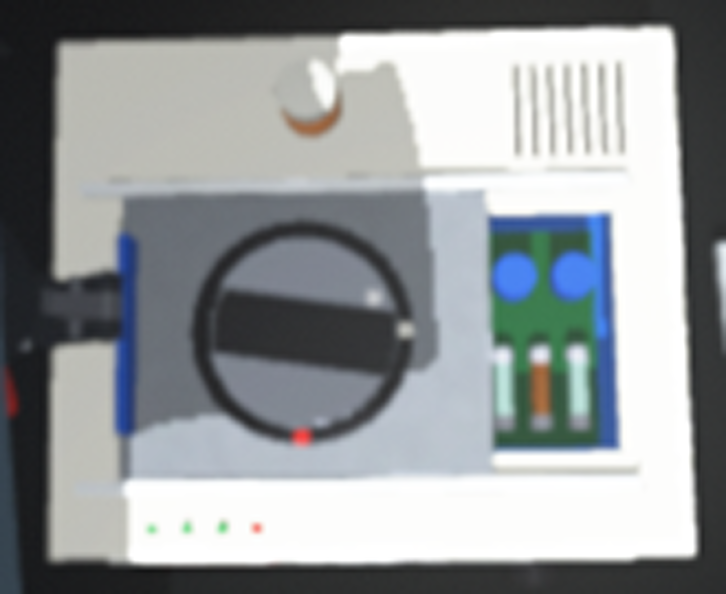

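The fingers are just off the lip's outer face, around (85,305), and clear of everything. Next I lower them and push.

>>> carry_out(deltas="0 0 30 0 0 0 1; 0 0 53 0 0 0 1; 0 0 53 0 0 0 1; 0 -10 53 0 0 0 1; 0 -18 53 0 0 0 1; 0 -25 53 0 0 0 1; 0 -32 53 0 0 0 1; 0 -39 53 0 0 0 1; 0 -46 53 0 0 0 1; 0 -53 53 0 0 0 1; 0 -60 53 0 0 0 1; 0 -66 53 0 0 0 1")

```text
time_s: 3.2
eef_pos: [0.4871, 0.1487, 0.1085]
eef_rot: [0.001, 0.004, 1.0, 0.001]
wrist_force: [0.6, 6.5, 1.5]
opening: 0.003
grasp_force: 3.3
```

```bash
python3 -c "
from h import *
here()"
```

```text
unit [-18.8  79.8] z 0.1085 yaw 1.5703524748673041 F [0.6 6.5 1.5] M [ 1.01 -0.04 -0.03] op 0.002859121695453529
```

>>> carry_out(deltas="0 -5 0 0 0 0 1; 0 -9 0 0 0 0 1; 0 -12 0 0 0 0 1; 0 -14 0 0 0 0 1; 0 -15 0 0 0 0 1; 0 -15 0 0 0 0 1")

```text
time_s: 3.95
eef_pos: [0.487, 0.1336, 0.1084]
eef_rot: [0.001, 0.004, 1.0, 0.001]
wrist_force: [0.1, 5.2, 1.9]
opening: 0.002
grasp_force: 2.7
```

```bash
python3 -c "
from h import *
here()"
```

```text
unit [-18.8  64.8] z 0.1084 yaw 1.5703339664036022 F [0.1 5.2 1.9] M [ 0.77 -0.1   0.02] op 0.0020223119425544613
```

>>> carry_out(deltas="0 -1 0 0 0 0 1; 0 -2 0 0 0 0 1; 0 -3 0 0 0 0 1; 0 -4 0 0 0 0 1; 0 -4 0 0 0 0 1")

```text
time_s: 4.58
eef_pos: [0.4869, 0.1305, 0.1085]
eef_rot: [0.001, 0.004, 1.0, 0.002]
wrist_force: [1.0, 9.6, 2.1]
opening: -0.002
grasp_force: 4.8
```

>>> carry_out(deltas="0 -1 0 0 0 0 1; 0 -2 0 0 0 0 1; 0 -3 0 0 0 0 1; 0 -3 0 0 0 0 1")

```text
time_s: 5.08
eef_pos: [0.487, 0.13, 0.1086]
eef_rot: [0.002, 0.004, 1.0, 0.004]
wrist_force: [1.8, 20.9, 1.2]
opening: 0.002
grasp_force: 9.9
```

The force rose to 21 N with no further travel, so the hatch is at its stop. I'll back off, lift, set the finger spacing and check.

>>> carry_out(deltas="0 10 0 0 0 0 1; 0 20 0 0 0 0 1; 0 30 -20 0 0 0 1; 0 40 -60 0 0 0 1; 0 40 -70 0 0 0 0.55; 0 40 -70 0 0 0 0.55; 0 40 -70 0 0 0 0.55; 0 40 -70 0 0 0 0.55")

```text
time_s: 6.08
eef_pos: [0.4855, 0.1657, 0.1759]
eef_rot: [-0.001, 0.004, 1.0, -0.0]
wrist_force: [0.3, 0.1, -0.2]
opening: 0.449
grasp_force: 0.0
```

```bash
python3 -c "
from h import *;import cv2
here()
im=vision.camera('top');cv2.imwrite('pics/c3.png',cv2.resize(im[175:310,205:370],None,fx=4.4,fy=4.4,interpolation=cv2.INTER_CUBIC))"
```

```text
unit [-20.5  96.8] z 0.1759 yaw 1.5705192799904637 F [ 0.3  0.1 -0.2] M [-0.01  0.02 -0.  ] op 0.44941874004555876
```

View pics/c3.png

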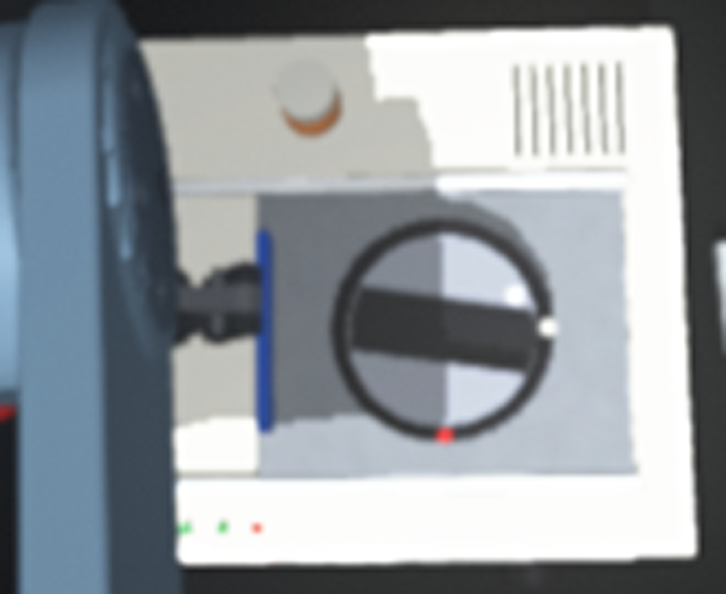

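The hatch is shut and the opening is covered. The head centre is at (443,329), and the slot edges run (362,287)–(532,312) and (352,347)–(526,371).

```bash
python3 -c "
from h import *
w=ray(crop(443,329),.114);R=Ro.from_euler('z',-A).as_matrix()[:2,:2];print(w,R@(w[:2]-U)*1e3)
for a,b in(((362,287),(532,312)),((352,347),(526,371))):
    a,b=[R@(ray(crop(*p),.115)[:2]-U)*1e3 for p in(a,b)];d=b-a;print(np.arctan2(-d[0],-d[1]),(a+b)/2)
go(-20.5,-34.5,.135,1.571-.14)
"
```

```text
[0.4844511  0.03349602 0.114     ] [-20.60196483 -35.34905922]
0.16100006495530492 [ -7.58280068 -37.24633884]
0.14958667806716655 [-33.86013602 -33.17750068]
t [ 1.000e-01 -1.314e+02  4.120e+01] r [-0.    -0.002  0.14 ] q [ 0.1   0.1   1.81 -0.    1.23 -1.47] 6.125
```

>>> carry_out(deltas="0 -40 0 0 0 0.05 0.55; 0 -80 0 0 0 0.1 0.55; 0 -115 0 0 0 0.15 0.55; 0 -131 20 0 0 0.15 0.55; 0 -131 40 0 0 0.15 0.55; 0 -131 40 0 0 0.15 0.55; 0 -131 40 0 0 0.15 0.55")

```text
time_s: 7.0
eef_pos: [0.4856, 0.0352, 0.1376]
eef_rot: [0.0, 0.078, 0.997, -0.0]
wrist_force: [0.7, 0.1, 0.6]
opening: 0.446
grasp_force: 0.0
```

```bash
python3 -c "
from h import *;import cv2
here();go(-20.5,-35,.105,1.571-.15)
a=cv2.resize(vision.camera('top')[195:290,235:365],None,fx=4,fy=4,interpolation=cv2.INTER_CUBIC)
s=vision.camera('scene');b=cv2.resize(s[120:270,200:380],(520,433),interpolation=cv2.INTER_CUBIC)
cv2.imwrite('pics/c4.png',b)"
```

```text
unit [-19.4 -33.7] z 0.1376 yaw 1.4212017979818445 F [0.7 0.1 0.6] M [-0.03 -0.01  0.08] op 0.44565798915013893
t [ 0.9 -1.5 32.6] r [-0.  0.  0.] q [-0.17  0.09  1.91  0.    1.14 -1.59] 7.0
```

View pics/c4.png

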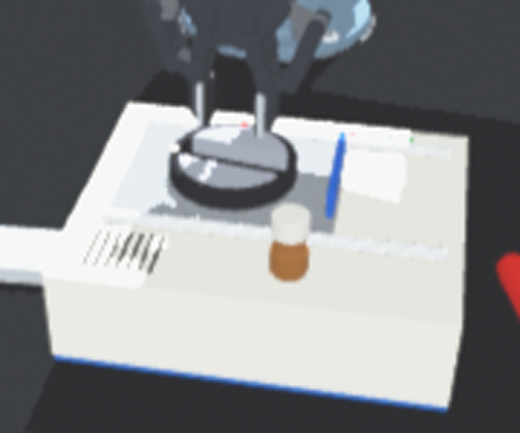

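The two fingertips, around (202,118) and (262,130), straddle the head's centre along the slot and are still above it. Now I lower them into the slot.

>>> carry_out(deltas="1 -1.5 8 0 0 0 0.55; 1 -1.5 16 0 0 0 0.55; 1 -1.5 21 0 0 0 0.55; 1 -1.5 26 0 0 0 0.55; 1 -1.5 30 0 0 0 0.55; 1 -1.5 32 0 0 0 0.55; 1 -1.5 32 0 0 0 0.55")

```text
time_s: 7.98
eef_pos: [0.4842, 0.0337, 0.1052]
eef_rot: [-0.0, 0.078, 0.997, 0.0]
wrist_force: [-0.6, -0.0, 0.3]
opening: 0.449
grasp_force: 0.0
```

```bash
python3 -c "
from h import *
here()"
```

```text
unit [-20.9 -35.1] z 0.1052 yaw 1.4209790826157844 F [-0.6 -0.   0.3] M [-0.01 -0.01  0.02] op 0.44860876989969145
```

>>> carry_out(deltas="0 0 3 0 0 0 0.55; 0 0 3 0 0 0.1 0.55; 0 0 3 0 0 0.2 0.55; 0 0 3 0 0 0.3 0.55; 0 0 3 0 0 0.4 0.55; 0 0 3 0 0 0.5 0.55; 0 0 3 0 0 0.5 0.55")

```text
time_s: 8.85
eef_pos: [0.4839, 0.0338, 0.1022]
eef_rot: [-0.0, 0.322, 0.947, -0.0]
wrist_force: [-0.7, -0.2, 0.7]
opening: 0.45
grasp_force: 0.6
```

```bash
python3 -c "
from h import *
here()"
```

```text
unit [-21.1 -35. ] z 0.1022 yaw 0.9220576212880273 F [-0.7 -0.2  0.7] M [0.09 0.2  0.01] op 0.4496493533938745
```

>>> carry_out(deltas="0 0 0 0 0 0.1 0.55; 0 0 0 0 0 0.2 0.55; 0 0 0 0 0 0.3 0.55; 0 0 0 0 0 0.4 0.55; 0 0 0 0 0 0.5 0.55; 0 0 0 0 0 0.6 0.55; 0 0 0 0 0 0.7 0.55; 0 0 0 0 0 0.8 0.55; 0 0 0 0 0 0.87 0.55; 0 0 0 0 0 0.92 0.55; 0 0 0 0 0 0.92 0.55")

```text
time_s: 10.22
eef_pos: [0.4837, 0.0342, 0.1021]
eef_rot: [-0.001, 0.708, 0.706, -0.0]
wrist_force: [-3.6, 3.2, 2.6]
opening: 0.453
grasp_force: 1.8
```

```bash
python3 -c "
from h import *;import cv2
here()
s=vision.camera('scene');b=cv2.resize(s[120:270,200:380],(720,600),interpolation=cv2.INTER_CUBIC)
cv2.imwrite('pics/c5.png',b)"
```

```text
unit [-21.4 -34.6] z 0.1021 yaw 0.003326249694343631 F [-3.6  3.2  2.6] M [0.5  0.39 0.04] op 0.452879900151189
```

View pics/c5.png

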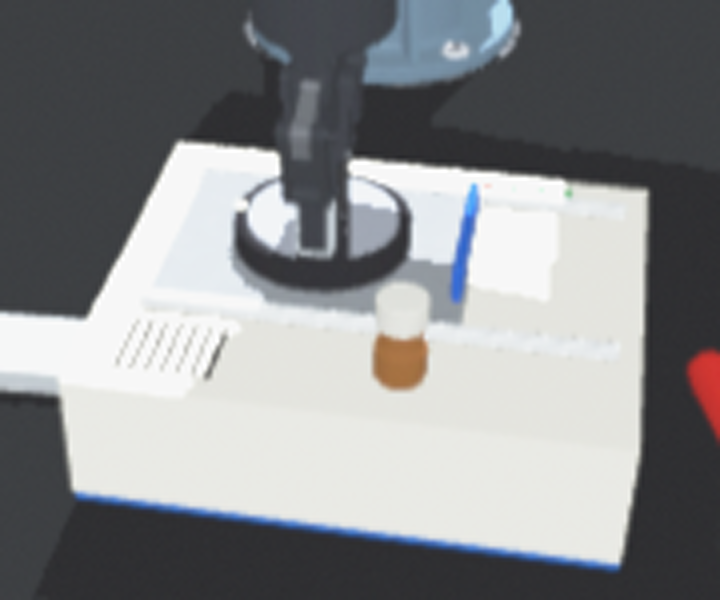

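The head has turned with the fingers, and the slot now runs nearly along the unit's x (fingertip at (313,240)). Next I overshoot a little to take up the play.

>>> carry_out(deltas="0 0 0 0 0 0.04 0.55; 0 0 0 0 0 0.08 0.55; 0 0 0 0 0 0.12 0.55; 0 0 0 0 0 0.12 0.55")

```text
time_s: 10.78
eef_pos: [0.4837, 0.0343, 0.1021]
eef_rot: [-0.001, 0.75, 0.662, -0.0]
wrist_force: [-2.4, 3.9, 1.6]
opening: 0.447
grasp_force: 2.1
```

```bash
python3 -c "
from h import *
here()"
```

```text
unit [-21.4 -34.6] z 0.1021 yaw -0.11722235472834408 F [-2.4  3.9  1.6] M [0.65 0.5  0.02] op 0.44705428282792353
```

>>> carry_out(deltas="0 0 0 0 0 0.04 0.55; 0 0 0 0 0 0.08 0.55; 0 0 0 0 0 0.08 0.55")

```text
time_s: 11.15
eef_pos: [0.4837, 0.0344, 0.1021]
eef_rot: [-0.001, 0.775, 0.632, -0.0]
wrist_force: [-1.6, 5.2, 1.4]
opening: 0.448
grasp_force: 13.4
```

```bash
python3 -c "
from h import *
here()"
```

```text
unit [-21.4 -34.4] z 0.1021 yaw -0.1955683188410207 F [-1.6  5.2  1.4] M [0.78 0.42 0.74] op 0.44832050129895573
```

The moment jumped to 0.74 N m, so the head is against its stop. I'll relax within the play, lift straight out and check.

>>> carry_out(deltas="0 0 0 0 0 -0.06 0.55; 0 0 0 0 0 -0.12 0.55; 0 0 -8 0 0 -0.12 0.55; 0 0 -20 0 0 -0.12 0.55; 0 0 -60 0 0 -0.12 0.55; 0 0 -110 0 0 -0.12 0.55; -50 0 -150 0 0 -0.12 0.55; -50 60 -150 0 0 -0.12 0.55; -50 120 -150 0 0 -0.12 0.55; -50 160 -150 0 0 -0.12 0.55; -50 160 -150 0 0 -0.12 0.55")

```text
time_s: 12.52
eef_pos: [0.6322, -0.0489, 0.2521]
eef_rot: [0.0, 0.737, 0.676, -0.0]
wrist_force: [0.1, 0.5, -0.3]
opening: 0.452
grasp_force: 0.0
```

```bash
python3 -c "
from h import *;import cv2
here()
im=vision.camera('top');cv2.imwrite('pics/c6.png',cv2.resize(im[175:310,205:370],None,fx=4.4,fy=4.4,interpolation=cv2.INTER_CUBIC))"
```

```text
unit [ 127.8 -116.7] z 0.2521 yaw -0.08001392200050317 F [ 0.1  0.5 -0.3] M [ 0.02  0.04 -0.04] op 0.4522551126856723
```

View pics/c6.png

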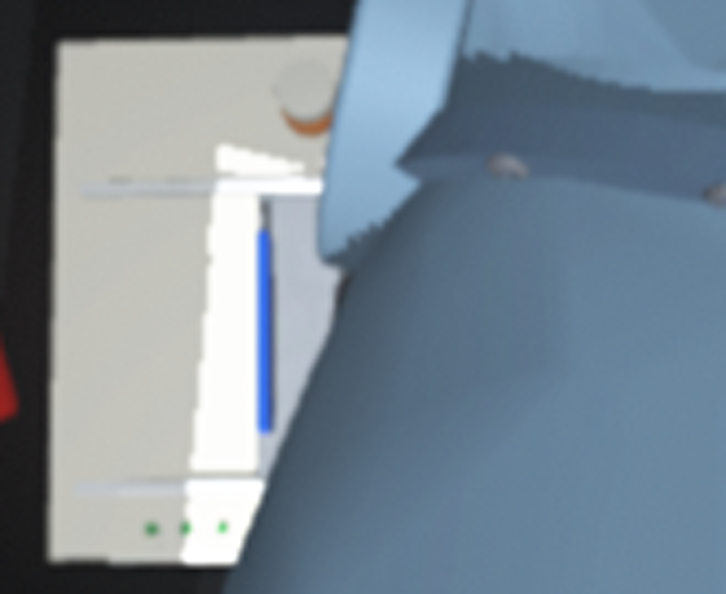

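The lip is still at (265,330), so the hatch stayed shut, but the arm hides the head. I'll move it aside.

>>> carry_out(deltas="-60 -20 0 0 0 0 0.55; -120 -40 0 0 0 0 0.55; -180 -60 0 0 0 0 0.55; -240 -80 0 0 0 0 0.55; -300 -100 0 0 0 0 0.55; -340 -120 0 0 0 0 0.55; -340 -120 0 0 0 0 0.55; -340 -120 0 0 0 0 0.55")

```text
time_s: 13.58
eef_pos: [0.4815, -0.3755, 0.253]
eef_rot: [0.0, 0.737, 0.676, 0.0]
wrist_force: [-0.2, 0.8, 0.3]
opening: 0.449
grasp_force: 0.0
```

```bash
python3 -c "
from h import *;import cv2
here()
im=vision.camera('top');cv2.imwrite('pics/c7.png',cv2.resize(im[165:320,195:410],(746,538),interpolation=cv2.INTER_CUBIC))"
```

```text
unit [ -20.7 -444.4] z 0.253 yaw -0.07950264538491646 F [-0.2  0.8  0.3] M [ 0.02 -0.04 -0.02] op 0.4487859269112285
```

View pics/c7.png

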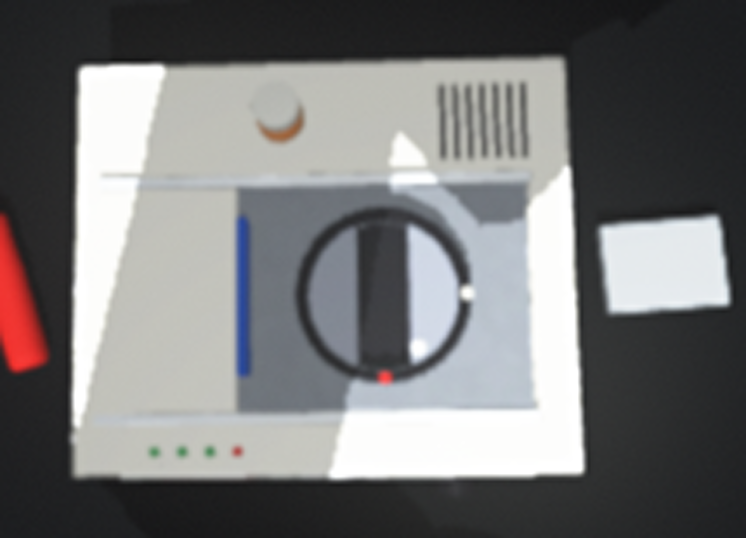

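The slot at (384,293) now runs along the unit's x, a full quarter turn. The hatch is shut, and the vial, grid box and driver are where they were.

```bash
python3 -c "
from bench import ctrl
print(ctrl.hand_in())"
```

```text
the job is handed in; nothing more can be done
None
```

The hatch is pushed fully shut and its fastener is turned clockwise to its stop, so it is locked; the vial, grid box and screwdriver were left untouched, and the job was handed in at about 13.6 s of the 42 s allowed.

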